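Seal the airtight tub in the sliding-cover chest

TASK

The lid of the white oblong tub in the kitchen chest is on but not sealed. Slide the clear cover above the tub all the way across to uncover it, then press all round the lid's edge, at every corner and the middle of both long sides, until the whole rim is fully home, pressing firmly but with no more than 40 N. Leave the tub standing in its compartment and do not disturb the canister, the mug and the spice jar.

Things in the scene. Friction and masses are not known exactly. Their poses are not given: they have to be found in the camera images.
- chest: Low wooden chest fixed on the worktop, 244 (x) x 464 (y) x 132 mm high, walls 12 mm; origin at the centre of its underside, x away from the robot at yaw 0. A low divider at y = 0 parts a left (+y) and a right (-y) compartment, centres at y = +-110 mm, floor at 12 mm. Clear covers slide along y on two tracks. The tub stands in one compartment, the canister in the other.
- cover_left (a joint): Clear cover over the left compartment, 218 x 232 (y) x 6 mm, top 128 mm above the worktop. Value in m: 0 closed, grows as it slides towards the chest's -y over the other cover, stop at 0.2. Runs with about 2 N of friction and stays where it is left; starts shut or up to 20 mm open.
- cover_right (a joint): Clear cover over the right compartment, same size, its top 118 mm above the worktop. 0 closed, grows as it slides towards the chest's +y under the other cover, stop at 0.2. Friction as the other.
- cover_left_handle (a point): Top centre of the left cover's handle: an upright aluminium bar near the cover's outer (+y) end, 110 mm long along the chest's x, 12 mm wide (y), its top 150 mm above the worktop, 22 mm above the left cover. 218 mm from the chest's middle when shut, 18 mm when fully open.
- cover_right_handle (a point): Top centre of the right cover's handle, the same bar at the cover's outer (-y) end, top also at 150 mm, so fingers kept above 130 mm pass over the left cover.
- tub: White oblong airtight tub with grey lid, loose, 0.5 to 0.9 kg, 168 (x) x 124 (y) mm, origin at the centre of its underside, x roughly along the chest's x. The lid's rim, 16 mm wide over a dark gasket, gives in six sections, each moving down by itself, its top from at most 89 mm down to 82 mm (home, a firm stop). Inside the rim the lid is recessed to 72 mm. It must not be pressed with over 40 N.
- press_near_left (a point): Point to press on the top of the rim section at the tub's corner at -x, +y; at (-74, 52) mm (x, y) in the tub's frame. It moves with its section, which starts 4 to 7 mm high; the gasket resists with about 7 to 9 N all the way down to the firm stop, 82 mm above the tub's underside, and the section stays where it is pressed to.
- press_mid_left (a point): Point to press on the top of the rim section at the tub's middle of the +y long side; at (0, 54) mm (x, y) in the tub's frame. It moves with its section, which starts 4 to 7 mm high; the gasket resists with about 7 to 9 N all the way down to the firm stop, 82 mm above the tub's underside, and the section stays where it is pressed to.
- press_far_left (a point): Point to press on the top of the rim section at the tub's corner at +x, +y; at (74, 52) mm (x, y) in the tub's frame. It moves with its section, which starts 4 to 7 mm high; the gasket resists with about 7 to 9 N all the way down to the firm stop, 82 mm above the tub's underside, and the section stays where it is pressed to.
- press_far_right (a point): Point to press on the top of the rim section at the tub's corner at +x, -y; at (74, -52) mm (x, y) in the tub's frame. It moves with its section, which starts 4 to 7 mm high; the gasket resists with about 7 to 9 N all the way down to the firm stop, 82 mm above the tub's underside, and the section stays where it is pressed to.
- press_mid_right (a point): Point to press on the top of the rim section at the tub's middle of the -y long side; at (0, -54) mm (x, y) in the tub's frame. It moves with its section, which starts 4 to 7 mm high; the gasket resists with about 7 to 9 N all the way down to the firm stop, 82 mm above the tub's underside, and the section stays where it is pressed to.
- press_near_right (a point): Point to press on the top of the rim section at the tub's corner at -x, -y; at (-74, -52) mm (x, y) in the tub's frame. It moves with its section, which starts 4 to 7 mm high; the gasket resists with about 7 to 9 N all the way down to the firm stop, 82 mm above the tub's underside, and the section stays where it is pressed to.
- canister: Round glass jar with a steel lid, 90 mm across, 88 mm high, origin at the centre of its underside; stands in the other compartment; leave it.
- mug: White mug, 80 mm across, 90 mm high, on the worktop to the left of the chest; origin at the centre of its underside; leave it.
- spice_jar: Amber spice jar, 48 mm across, 100 mm high, on the worktop to the right of the chest; origin at the centre of its underside; leave it.

How it is judged:
On the way:
1. the cover above the tub is slid across, at least 150 mm open (((y of tub in the frame of chest above 0 m and value of joint cover_left above 0.15 m) or (y of tub in the frame of chest below 0 m and value of joint cover_right above 0.15 m))), for 0.2 s.
At the end, for the whole second after the job is handed in: All six rim sections are home (pressing points less than 1.8 mm above fully seated, that is under 83.8 mm above the tub's underside), the tub stands upright (within 0.08 rad) and at rest on the floor of its compartment, less than 50 mm from where it started (z of each of press_near_left, press_mid_left, press_far_left, press_far_right, press_mid_right, press_near_right in the frame of tub below 0.0838 m and angle between tub's own z axis and vertical below 0.08 rad and linear speed of tub below 0.02 m/s and distance of tub from where it was at the start of the episode below 0.05 m and z of tub in the frame of chest below 0.02 m); the robot touches nothing.
It fails at once if the tub is pressed or knocked with more than 40 N (contact force between any of the fingers, the arm and tub above 40 N).
It fails at once if the canister is moved by more than 30 mm or tipped (distance of canister from where it was at the start of the episode above 0.03 m or angle between canister's own z axis and vertical above 0.4 rad).
It fails at once if the mug is moved by more than 30 mm or tipped (distance of mug from where it was at the start of the episode above 0.03 m or angle between mug's own z axis and vertical above 0.4 rad).
It fails at once if the spice jar is moved by more than 30 mm or tipped (distance of spice_jar from where it was at the start of the episode above 0.03 m or angle between spice_jar's own z axis and vertical above 0.4 rad).
It also fails if it takes over 67 s, if anything falls off the work surface, if the arm or the gripper's body presses on something with over 40 N, if the wrist force passes 120 N, or if a joint passes its speed limit or range.

ROBOT

A 6-joint arm with a two-finger parallel gripper is mounted at the origin on the work surface. World frame = base frame: x ahead of the robot, y to its left, z up, the work surface at z = 0. Lengths are in m, angles in rad, forces in N, time in s.
With the tool pointing down it reaches from about 0.425 to 0.95 m from the base axis. Payload 3.5 kg.
Tool frame: the origin (TCP) lies at the very end of the fingers, on their centre line; the grasp point (between the pads) lies 19 mm behind it; z points along the fingers, y is the line along which they close (so a half turn about z gives the same grasp; the last joint's range is limited). The gripper opens to 85 mm and grips with 20 to 120 N. Pads are 22 mm wide; open, the fingers measure 114 mm over their backs; the gripper's body (76 mm by 85 mm) begins 54 mm behind the grasp point. The pads swing forward as they close: fully open they stand 13 mm farther back than shut.
Start: joints at [1.012, 0.286, 1.577, -0, 1.279, -0.15], TCP at [0.268, 0.619, 0.231] pointing down, gripper open.
Joint ranges: [-2.77, 2.77], [-0.9, 2.22], [0.21, 2.48], [-1.53, 4.67], [0.24, 2.81], [-2.84, 2.84]. Speed limits (rad/s): [2.79, 2.79, 3.14, 3.14, 3.14, 3.14].

INTERFACE

Orientations are given as a unit quaternion [x, y, z, w].
In Python, from plant import ctrl gives the robot as it stands.
- The arm moves only by the tool run_rows, called in YAML: its name, and indented under it one key for each argument. Schema: {"type":"object","properties":{"rows":{"type":"object","properties":{"steps":{"type":"array","items":{"type":"array","items":{"type":"number"},"minItems":7,"maxItems":7},"minItems":1,"maxItems":10}},"additionalProperties":false,"required":["steps"]},"grip_force":{"type":"number"},"only":{"type":"string"},"quiet":{"type":"boolean"},"lines":{"type":"string"}},"required":["rows"],"additionalProperties":false}. rows is an object whose key "steps" holds a list of rows, 1 to 10 of them, each of 7 numbers: dx, dy, dz in units of 20 mm, then a rotation vector rx, ry, rz in units of 0.05 rad, then the opening from 0.0 (shut) to 1.0 (fully open); each row is the pose to reach, as a shift and turn from the pose commanded when the call began, along the tool's axes at that moment; what a row does not reach only later rows make up. A row lasts 1/8 s, in which the tool goes at most 0.0625 m and 0.188 rad, less where a joint would pass 70% of its speed; a pose out of reach is approached as far as the arm can. The fingers move at their own pace and stop on an object; grip_force is the grip in N (left out, the last holds). Time passes only in rows, so rows that do not move let the fingers close. The tool returns the time, the measured TCP pose, the force, the opening and the grip force at its end. only (a regular expression) keeps the lines of the reply that match it, lines (a string "A,B") keeps lines A to B, and quiet returns only ok. Input that does not fit is refused with a message, and nothing moves.
- ctrl.get_state(): the state, without advancing time (a new reading comes with each control period).
- ctrl.read_camera(name): name is "side" or "top" or "wrist"; returns a dict with "pixels" (384x512x3 uint8, red, green, blue), "camera_matrix" (3x3 intrinsics, pixels), "xyz" and "orientation" of the camera in the world. Camera axes: x right, y down, z forward; pixel columns grow to the right and rows downward; lengths in m; the calibration is good to about 2 mm. A picture is of the moment at which its call begins. There is no depth.
- ctrl.sign_off(): hands the job in; it is judged then, once.
The state is a dict: "time": time; "qpos": joint angles; "dq": joint speeds; "joint_efforts": joint torques, N m; "eef_pos": TCP position; "tcp_rot": TCP orientation; "contact_force": force on the tool from outside, world axes, zero at the start; "wrist_torque": the same for the moment, N m; "opening": opening from 0.0 (shut) to 1.0 (fully open); "finger_force": force on a finger pad.
Only numpy, scipy, OpenCV 4.12 (cv2) and the standard library are available. Lean on these libraries where they do the work, as an engineer would, in place of code of your own. Each camera call takes 0.05 s, during which the arm holds its last target. There are 200 camera calls.

## Working session

There is one attempt and no reset: what is moved stays moved. The work goes in short steps, Python scripts to look and compute and a tool call to move; the robot and the scene stay as the last step left them, time stands still between calls to the robot, and variables do not carry over. Pictures are saved under pics/ and viewed, at most 10 in all, crops included, and the job is handed in when it is done.

```bash
ls; mkdir -p pics; cat > h.py <<'E'
import numpy as np, cv2
from scipy.spatial.transform import Rotation as R
from plant import ctrl
def cam(n,save=None):
    c=ctrl.read_camera(n); 
    if save: cv2.imwrite(f'pics/{save}.png',cv2.cvtColor(c['pixels'],cv2.COLOR_RGB2BGR))
    return c
def ray(c,uv,z):
    uv=np.atleast_2d(uv).astype(float); K=np.array(c['camera_matrix'])
    d=np.c_[uv,np.ones(len(uv))]@np.linalg.inv(K).T
    o=np.array(c['orientation']); M=R.from_quat(o).as_matrix() if o.size==4 else o.reshape(3,3)
    d=d@M.T; p=np.array(c['xyz']); return p+d*((z-p[2])/d[:,2])[:,None]
def proj(c,P):
    P=np.atleast_2d(P); o=np.array(c['orientation']); M=R.from_quat(o).as_matrix() if o.size==4 else o.reshape(3,3)
    q=(P-np.array(c['xyz']))@M@np.array(c['camera_matrix']).T; return q[:,:2]/q[:,2:]
E
python3 - <<'E'
from h import *
import pickle
t=cam('top','top0'); s=cam('side','side0'); pickle.dump((t,s),open('c0.pkl','wb'))
for c in(t,s): print(c['xyz'],c['orientation'],c['camera_matrix'])
st=ctrl.get_state(); print(st)
cv2.imwrite('pics/both.png',cv2.resize(cv2.imread('pics/top0.png'),None,fx=1.5,fy=1.5))
E
```

```text
pics
plant.py
[0.38560217 0.017779   1.38609643] [-0.69860569  0.71224625 -0.0497544   0.04668894] [[386.62747101   0.         257.55720395]
 [  0.         386.62747101 191.70010336]
 [  0.           0.           1.        ]]
[ 0.44404012 -0.98515386  0.87769216] [ 0.89814075 -0.04707717  0.02323416 -0.43656284] [[414.64401004   0.         253.15829171]
 [  0.         414.64401004 192.44583042]
 [  0.           0.           1.        ]]
{'time': 0.1, 'qpos': array([ 1.01195784e+00,  2.87136216e-01,  1.57803857e+00, -1.56588201e-05,
        1.27859907e+00, -1.49995303e-01]), 'dq': array([-0.00025113, -0.00137622, -0.00282795, -0.00056021,  0.00173636,
       -0.00043349]), 'joint_efforts': array([ 3.03293054e-04, -4.07298160e+01, -2.93696916e+01, -1.73463923e-04,
        3.42998064e-03,  2.55918491e-05]), 'eef_pos': array([0.26799805, 0.61886666, 0.23004175]), 'tcp_rot': array([ 2.02998490e-01,  9.79178443e-01, -1.02542315e-03, -3.71457890e-04]), 'contact_force': array([ 0.2428416 ,  1.37649132, -0.53554304]), 'wrist_torque': array([-0.05266271, -0.0430416 , -0.01195611]), 'finger_force': 0.0, 'opening': 0.9997800225946515}
```
View pics/both.png

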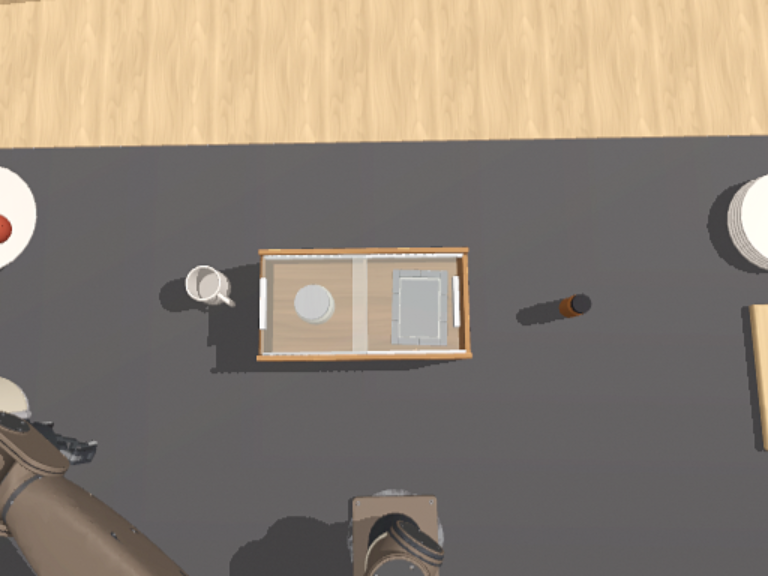

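View pics/side0.png

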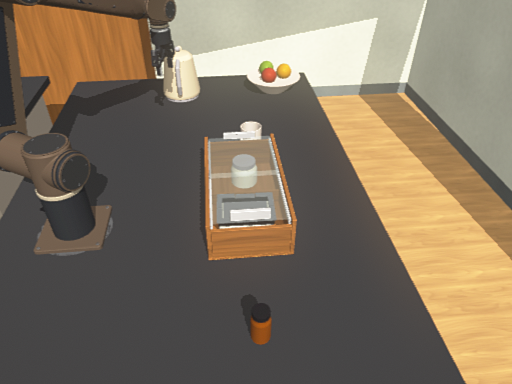

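The tub is in the right compartment (enlarged top view: tub around (420,307), handle bar at (457,302), chest corners near (259,250), (468,248), (471,357) and (258,359)). So the right cover has to slide towards +y. The canister is at (314,304) on the left. The spice jar is on the right, well clear.

```bash
cat > m.py <<'E'
from h import *
def blob(mask,roi):
    m=np.zeros(mask.shape,np.uint8); x0,y0,x1,y1=roi; m[y0:y1,x0:x1]=mask[y0:y1,x0:x1]
    cs,_=cv2.findContours(m,cv2.RETR_EXTERNAL,cv2.CHAIN_APPROX_NONE)
    return max(cs,key=cv2.contourArea)
def rect(c,cnt,z):
    P=ray(c,cnt.reshape(-1,2),z)[:,:2]
    (x,y),(w,h),a=cv2.minAreaRect((P*1000).astype(np.float32)); return np.round([x,y,w,h,a],1)
E
python3 - <<'E'
from m import *; import pickle
t,s=pickle.load(open('c0.pkl','rb'))
p=t['pixels']; hsv=cv2.cvtColor(p,cv2.COLOR_RGB2HSV); H,S,V=cv2.split(hsv)
cv2.imwrite('pics/crop.png',cv2.resize(cv2.cvtColor(p[155:250,165:325],cv2.COLOR_RGB2BGR),None,fx=5,fy=5,interpolation=cv2.INTER_NEAREST))
wood=((S>110)&(V>60)&(H<25)).astype(np.uint8)*255
print('chest',rect(t,blob(wood,(160,150,325,250)),.132))
wh=((V>225)&(S<25)).astype(np.uint8)*255
b=blob(wh,(298,175,312,225)); print('handle',rect(t,b,.150),cv2.boundingRect(b))
print('left handle',rect(t,blob(wh,(168,175,182,225)),.150))
E
```

```text
chest [525.1  61.5 461.5 245.2  89.6]
handle [ 525.8 -136.6    9.7  103.7   88. ] (302, 184, 4, 33)
left handle [5.289e+02 2.783e+02 1.068e+02 9.600e+00 5.000e-01]
```

View pics/crop.png

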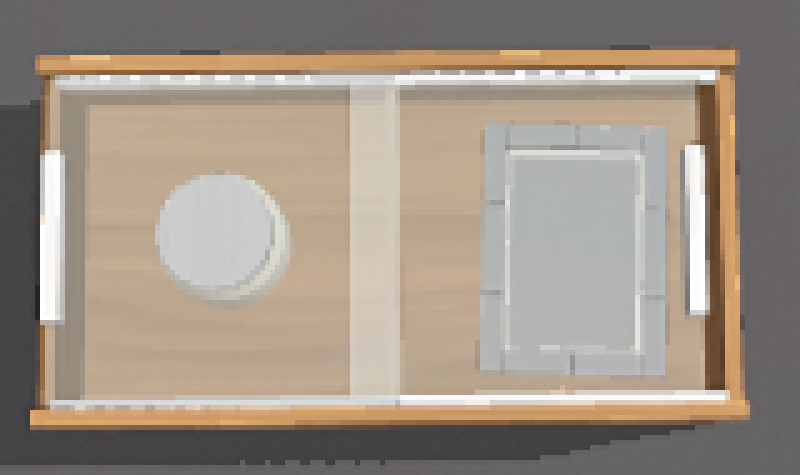

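Every size fits: the chest measures 461×245 mm with its centre at (0.525, 0.0615). The right handle is at y=-0.137, which means the cover is about 20 mm open. I'll square up the tool, shut the fingers and move behind the handle.

The rows are not in the units I measure in: shifts go in units of 20 mm and turns go in units of 0.05 rad. I convert before sending: -0.34 m is -17, -0.2 m is -10, -0.41 rad is -8.2.

run_rows:
  rows: {"steps": [[-17,-10,0,0,0,-8.2,0],[-17,-10,0,0,0,-8.2,0],[-17,-10,0,0,0,-8.2,0],[-17,-10,0,0,0,-8.2,0],[-17,-10,0,0,0,-8.2,0],[-17,-10,0,0,0,-8.2,0],[-17,-10,0,0,0,-8.2,0],[-17,-10,0,0,0,-8.2,0]]}

```text
time: 1.1
eef_pos: [0.5014, 0.2992, 0.2307]
tcp_rot: [0.001, 1.0, -0.0, -0.001]
contact_force: [-0.5, 0.5, 0.7]
opening: 0.003
finger_force: 0.0
```

```bash
python3 - <<'E'
from m import *; import pickle
print(R.from_quat(ctrl.get_state()['tcp_rot']).as_matrix().round(3))
t,s=pickle.load(open('c0.pkl','rb'))
# tub rim from crop pixels, and chest edges
for u in [(480,120),(665,125),(665,377),(480,373)]: print(ray(t,np.array(u)/5+[165-.5,155-.5],.1).round(4))
E
```

```text
[[-1.     0.002 -0.001]
 [ 0.002  1.    -0.   ]
 [ 0.001 -0.    -1.   ]]
[[ 6.069e-01 -3.000e-04  1.000e-01]]
[[ 0.6011 -0.1251  0.1   ]]
[[ 0.4319 -0.1194  0.1   ]]
[[0.4369 0.0032 0.1   ]]
```

To row units: -0.484 m is -24.2, -0.025 m is -1.25.

run_rows:
  rows: {"steps": [[-1.25,-24.2,0,0,0,0,0],[-1.25,-24.2,0,0,0,0,0],[-1.25,-24.2,0,0,0,0,0],[-1.25,-24.2,0,0,0,0,0],[-1.25,-24.2,0,0,0,0,0],[-1.25,-24.2,0,0,0,0,0],[-1.25,-24.2,0,0,0,0,0],[-1.25,-24.2,0,0,0,0,0],[-1.25,-24.2,2,0,0,0,0],[-1.25,-24.2,4.5,0,0,0,0]]}

```text
time: 2.35
eef_pos: [0.5276, -0.1832, 0.1416]
tcp_rot: [-0.001, 1.0, -0.001, 0.002]
contact_force: [-0.1, 0.2, -0.4]
opening: 0.001
finger_force: 0.0
```

run_rows:
  rows: {"steps": [[0,0,0.1,0,0,0,0]]}

```text
time: 2.48
eef_pos: [0.5235, -0.1804, 0.1346]
tcp_rot: [-0.001, 1.0, 0.003, -0.005]
contact_force: [-0.1, 0.4, 0.1]
opening: 0.004
finger_force: 0.0
```

```bash
python3 -c "
from h import *
cam('wrist','w1');cam('side','s1')"
```

```text
(no output)
```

View pics/s1.png

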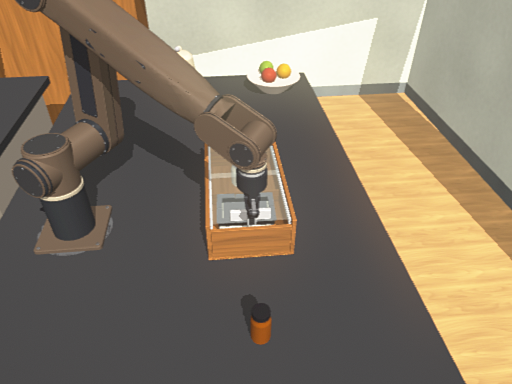

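The finger stands just behind the handle, at about (253,213). Now I'll push the cover towards +y.

run_rows:
  rows: {"steps": [[0,0,-0.05,0,0,0,0],[0,1,-0.05,0,0,0,0],[0,2,-0.05,0,0,0,0],[0,3,-0.05,0,0,0,0],[0,4,-0.05,0,0,0,0],[0,5,-0.05,0,0,0,0],[0,6,-0.05,0,0,0,0],[0,7,-0.05,0,0,0,0],[0,8,-0.05,0,0,0,0],[0,8.75,-0.05,0,0,0,0]]}

```text
time: 3.82
eef_pos: [0.5259, -0.0068, 0.14]
tcp_rot: [-0.001, 1.0, 0.0, -0.0]
contact_force: [2.0, -1.8, 1.9]
opening: 0.001
finger_force: 1.2
```

run_rows:
  rows: {"steps": [[0,0.5,0,0,0,0,0],[0,1,0,0,0,0,0],[0,1.25,0,0,0,0,0],[0,1.25,0,0,0,0,0]]}

```text
time: 4.32
eef_pos: [0.5254, 0.0173, 0.1397]
tcp_rot: [-0.001, 1.0, 0.001, -0.001]
contact_force: [-0.4, -0.3, -0.2]
opening: -0.001
finger_force: 0.0
```

To row units: 0.008 m is 0.4, 0.004 m is 0.2.

run_rows:
  rows: {"steps": [[0,0.2,0,0,0,0,0],[0,0.4,0,0,0,0,0]]}

```text
time: 4.58
eef_pos: [0.5255, 0.023, 0.1398]
tcp_rot: [-0.001, 1.0, -0.002, -0.001]
contact_force: [-1.3, -13.0, -1.4]
opening: -0.002
finger_force: 5.7
```

run_rows:
  rows: {"steps": [[0,-1,0,0,0,0,0],[0,-1,-3,0,0,0,0],[3,-5,-4,0,0,0,0],[5,-15,-4,0,0,0,0],[5,-15,-4,0,0,0,0],[5,-15,-4,0,0,0,0],[5,-15,-4,0,0,0,0],[5,-15,-4,0,0,0,0]]}

```text
time: 5.58
eef_pos: [0.4256, -0.278, 0.2205]
tcp_rot: [0.002, 1.0, 0.0, 0.0]
contact_force: [-0.2, 0.5, 0.4]
opening: 0.001
finger_force: 0.0
```

```bash
python3 - <<'E'
from m import *; import pickle
print(ctrl.get_state()['eef_pos'])
c=cam('top','top1');pickle.dump(c,open('c1.pkl','wb'))
cv2.imwrite('pics/crop1.png',cv2.resize(cv2.cvtColor(c['pixels'][155:250,165:325],cv2.COLOR_RGB2BGR),None,fx=5,fy=5,interpolation=cv2.INTER_NEAREST))
E
```

```text
[ 0.42560255 -0.27802171  0.22049916]
```

View pics/crop1.png

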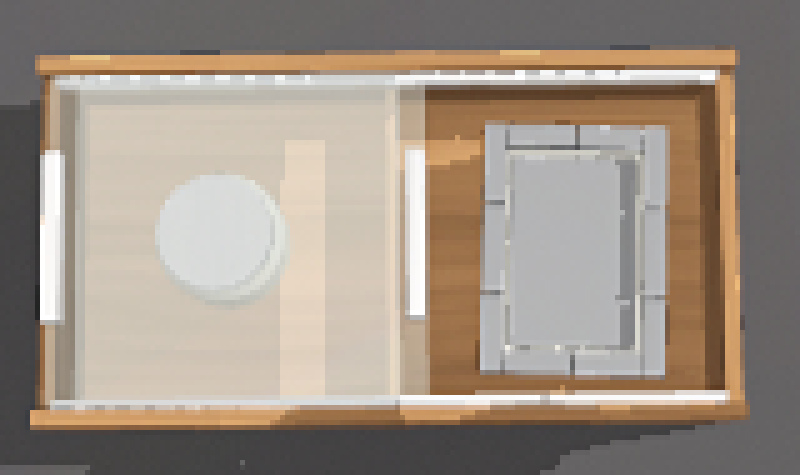

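The cover hit its stop (13 N) and the handle now stands at crop (415,232), so the tub is uncovered with its rim spanning crop x 482–667, y 122–376. Next I'll measure its pose from a low-saturation mask against the wood.

```bash
python3 - <<'E'
from m import *; import pickle
c=pickle.load(open('c1.pkl','rb')); H,S,V=cv2.split(cv2.cvtColor(c['pixels'],cv2.COLOR_RGB2HSV))
m=((S<60)&(V>100)).astype(np.uint8)*255
b=blob(m,(255,176,303,233)); print(cv2.boundingRect(b)); b=cv2.convexHull(b)
for z in(.098,.1): print(rect(c,b,z))
# moment-based pose
M=np.zeros(m.shape,np.uint8); cv2.fillPoly(M,[b],1); ys,xs=np.nonzero(M); P=ray(c,np.c_[xs,ys],.099)[:,:2]
ctr=P.mean(0); w,v=np.linalg.eigh(np.cov((P-ctr).T)); a=v[:,1]*np.sign(v[0,1]); yaw=np.arctan2(a[1],a[0]); print(ctr,yaw,np.sqrt(12*w))
r=R.from_euler('z',yaw).as_matrix()[:2,:2]
for n,q in dict(nl=(-74,52),ml=(0,54),fl=(74,52),fr=(74,-52),mr=(0,-54),nr=(-74,-52)).items(): print(n,(ctr+r@np.array(q)/1000).round(4))
E
```

```text
(261, 180, 38, 51)
[517.5 -62.1 124.  168.7  88.1]
[517.3 -62.  123.8 168.4  88.1]
[ 0.51697131 -0.06215896] -0.06314720713720835 [0.12510575 0.16941406]
nl [ 0.4464 -0.0056]
ml [ 0.5204 -0.0083]
fl [ 0.5941 -0.0149]
fr [ 0.5875 -0.1187]
mr [ 0.5136 -0.1161]
nr [ 0.4398 -0.1094]
```

run_rows:
  rows: {"steps": [[-0.75,8.4,0,0,0,0,0],[-0.75,8.4,0,0,0,0,0],[-0.75,8.4,0,0,0,0,0],[-0.75,8.4,2.5,0,0,0,0],[-0.75,8.4,5,0,0,0,0],[-0.75,8.4,5.5,0,0,0,0],[-0.75,8.4,5.5,0,0,0,0],[-0.75,8.4,5.5,0,0,0,0]]}

```text
time: 6.62
eef_pos: [0.4429, -0.1079, 0.1126]
tcp_rot: [-0.001, 1.0, -0.001, 0.002]
contact_force: [0.5, 0.2, -0.2]
opening: -0.004
finger_force: 0.0
```

run_rows:
  rows: {"steps": [[0,0,0.1,0,0,0,0],[0,0,0.2,0,0,0,0],[0,0,0.3,0,0,0,0],[0,0,0.4,0,0,0,0],[0,0,0.5,0,0,0,0],[0,0,0.55,0,0,0,0],[0,0,0.6,0,0,0,0]]}

```text
time: 7.5
eef_pos: [0.4412, -0.1074, 0.0987]
tcp_rot: [-0.001, 1.0, 0.0, -0.0]
contact_force: [-2.2, 0.8, 5.9]
opening: 0.002
finger_force: 2.9
```

run_rows:
  rows: {"steps": [[0,0,0.05,0,0,0,0],[0,0,0.1,0,0,0,0],[0,0,0.15,0,0,0,0],[0,0,0.15,0,0,0,0]]}

```text
time: 8.0
eef_pos: [0.4412, -0.1074, 0.0964]
tcp_rot: [-0.001, 1.0, 0.0, -0.001]
contact_force: [-3.9, 1.5, 7.8]
opening: -0.003
finger_force: 3.6
```

run_rows:
  rows: {"steps": [[0,0,0.025,0,0,0,0],[0,0,0.05,0,0,0,0],[0,0,0.05,0,0,0,0]]}

```text
time: 8.38
eef_pos: [0.4413, -0.1074, 0.0955]
tcp_rot: [-0.001, 1.0, 0.0, -0.001]
contact_force: [-3.8, 0.7, 7.4]
opening: 0.001
finger_force: 3.9
```

run_rows:
  rows: {"steps": [[0,0,0.025,0,0,0,0],[0,0,0.05,0,0,0,0],[0,0,0.05,0,0,0,0]]}

```text
time: 8.75
eef_pos: [0.4413, -0.1074, 0.0946]
tcp_rot: [-0.001, 1.0, 0.0, -0.001]
contact_force: [-3.4, 0.9, 8.9]
opening: 0.001
finger_force: 4.0
```

run_rows:
  rows: {"steps": [[0,0,0.025,0,0,0,0],[0,0,0.05,0,0,0,0],[0,0,0.05,0,0,0,0]]}

```text
time: 9.12
eef_pos: [0.4413, -0.1074, 0.0937]
tcp_rot: [-0.001, 1.0, 0.0, -0.001]
contact_force: [-5.5, 1.8, 8.1]
opening: -0.001
finger_force: 4.4
```

run_rows:
  rows: {"steps": [[0,0,0.025,0,0,0,0],[0,0,0.025,0,0,0,0]]}

```text
time: 9.38
eef_pos: [0.4413, -0.1075, 0.0936]
tcp_rot: [-0.001, 1.0, 0.0, -0.001]
contact_force: [-4.7, 1.3, 10.8]
opening: -0.001
finger_force: 5.6
```

run_rows:
  rows: {"steps": [[0,0,0.025,0,0,0,0],[0,0,0.05,0,0,0,0],[0,0,0.05,0,0,0,0]]}

```text
time: 9.75
eef_pos: [0.4413, -0.1076, 0.0934]
tcp_rot: [-0.001, 1.0, 0.0, -0.001]
contact_force: [-7.4, 2.5, 15.3]
opening: 0.003
finger_force: 7.8
```

Firm stop found: z holds at about 0.0935 (expected 0.094) while the force climbs to 15 N. I'll repeat at the next point, returning to the same commanded depth.

run_rows:
  rows: {"steps": [[0,0,-1,0,0,0,0],[-2,-0.2,-1,0,0,0,0],[-3.65,-0.4,-1,0,0,0,0],[-3.65,-0.4,-0.7,0,0,0,0],[-3.65,-0.4,-0.55,0,0,0,0],[-3.65,-0.4,-0.45,0,0,0,0],[-3.65,-0.4,-0.35,0,0,0,0],[-3.65,-0.4,-0.25,0,0,0,0],[-3.65,-0.4,-0.15,0,0,0,0],[-3.65,-0.4,-0.1,0,0,0,0]]}

```text
time: 11.0
eef_pos: [0.5134, -0.115, 0.0942]
tcp_rot: [-0.001, 1.0, 0.0, -0.001]
contact_force: [-4.7, 1.3, 8.6]
opening: 0.001
finger_force: 4.4
```

run_rows:
  rows: {"steps": [[0,0,0.05,0,0,0,0],[0,0,0.1,0,0,0,0],[0,0,0.1,0,0,0,0]]}

```text
time: 11.38
eef_pos: [0.5135, -0.1151, 0.0936]
tcp_rot: [-0.001, 1.0, 0.0, -0.002]
contact_force: [-8.2, 2.6, 14.6]
opening: 0.0
finger_force: 7.5
```

To row units: -0.074 m is -3.7, -0.04 m is -2.

run_rows:
  rows: {"steps": [[0,0,-1,0,0,0,0],[-2,-0.1,-1,0,0,0,0],[-3.7,-0.15,-1,0,0,0,0],[-3.7,-0.15,-0.7,0,0,0,0],[-3.7,-0.15,-0.55,0,0,0,0],[-3.7,-0.15,-0.45,0,0,0,0],[-3.7,-0.15,-0.35,0,0,0,0],[-3.7,-0.15,-0.25,0,0,0,0],[-3.7,-0.15,-0.15,0,0,0,0],[-3.7,-0.15,-0.1,0,0,0,0]]}

```text
time: 12.62
eef_pos: [0.587, -0.1178, 0.0943]
tcp_rot: [-0.001, 1.0, 0.0, -0.001]
contact_force: [-4.4, 1.6, 8.9]
opening: -0.001
finger_force: 4.3
```

run_rows:
  rows: {"steps": [[0,0,0.05,0,0,0,0],[0,0,0.1,0,0,0,0],[0,0,0.1,0,0,0,0]]}

```text
time: 13.0
eef_pos: [0.5872, -0.1179, 0.0935]
tcp_rot: [-0.001, 1.0, 0.0, -0.001]
contact_force: [-6.9, 2.9, 12.5]
opening: -0.001
finger_force: 6.3
```

To row units: 0.104 m is 5.2, -0.014 m is -0.7.

run_rows:
  rows: {"steps": [[0,0,0.05,0,0,0,0],[0,0,-1,0,0,0,0],[-0.3,2.5,-1,0,0,0,0],[-0.3,5.2,-1,0,0,0,0],[-0.3,5.2,-0.7,0,0,0,0],[-0.3,5.2,-0.5,0,0,0,0],[-0.3,5.2,-0.4,0,0,0,0],[-0.3,5.2,-0.3,0,0,0,0],[-0.3,5.2,-0.2,0,0,0,0],[-0.3,5.2,-0.1,0,0,0,0]]}

```text
time: 14.25
eef_pos: [0.5944, -0.015, 0.0947]
tcp_rot: [0.001, 1.0, 0.001, -0.0]
contact_force: [-4.5, 3.0, 9.2]
opening: -0.001
finger_force: 4.5
```

run_rows:
  rows: {"steps": [[0,0,0.05,0,0,0,0],[0,0,0.1,0,0,0,0],[0,0,0.1,0,0,0,0]]}

```text
time: 14.62
eef_pos: [0.5945, -0.015, 0.0936]
tcp_rot: [0.001, 1.0, 0.001, -0.0]
contact_force: [-5.0, 2.9, 12.2]
opening: 0.001
finger_force: 6.0
```

Next is mid left, 74 mm nearer the robot and 6 mm towards +y.

run_rows:
  rows: {"steps": [[0,0,0.05,0,0,0,0],[0,0,-1,0,0,0,0],[2,0.15,-1,0,0,0,0],[3.7,0.3,-1,0,0,0,0],[3.7,0.3,-0.7,0,0,0,0],[3.7,0.3,-0.5,0,0,0,0],[3.7,0.3,-0.4,0,0,0,0],[3.7,0.3,-0.3,0,0,0,0],[3.7,0.3,-0.2,0,0,0,0],[3.7,0.3,-0.1,0,0,0,0]]}

```text
time: 15.88
eef_pos: [0.5212, -0.0089, 0.0945]
tcp_rot: [-0.001, 1.0, -0.001, -0.0]
contact_force: [-4.3, -1.2, 9.7]
opening: -0.004
finger_force: 4.5
```

run_rows:
  rows: {"steps": [[0,0,0.05,0,0,0,0],[0,0,0.1,0,0,0,0],[0,0,0.15,0,0,0,0],[0,0,0.15,0,0,0,0]]}

```text
time: 16.38
eef_pos: [0.5214, -0.0089, 0.0934]
tcp_rot: [-0.001, 1.0, -0.001, -0.0]
contact_force: [-9.7, 0.0, 17.8]
opening: 0.002
finger_force: 8.8
```

To row units: 0.075 m is 3.75, 0.04 m is 2.

run_rows:
  rows: {"steps": [[0,0,0,0,0,0,0],[0,0,-1,0,0,0,0],[2,0.1,-1,0,0,0,0],[3.75,0.15,-1,0,0,0,0],[3.75,0.15,-0.7,0,0,0,0],[3.75,0.15,-0.5,0,0,0,0],[3.75,0.15,-0.4,0,0,0,0],[3.75,0.15,-0.3,0,0,0,0],[3.75,0.15,-0.2,0,0,0,0],[3.75,0.15,-0.1,0,0,0,0]]}

```text
time: 17.62
eef_pos: [0.4461, -0.0054, 0.0932]
tcp_rot: [-0.001, 1.0, 0.0, -0.001]
contact_force: [-7.5, 1.9, 16.9]
opening: -0.0
finger_force: 8.9
```

run_rows:
  rows: {"steps": [[0,0,0.05,0,0,0,0],[0,0,0.1,0,0,0,0],[0,0,0.1,0,0,0,0]]}

```text
time: 18.0
eef_pos: [0.4461, -0.0054, 0.093]
tcp_rot: [-0.001, 1.0, 0.0, -0.002]
contact_force: [-11.8, 1.4, 21.2]
opening: -0.002
finger_force: 10.8
```

All six sections reached the firm stop at about 0.0935. I'll retract and check.

run_rows:
  rows: {"steps": [[0,0,-2.5,0,0,0,0],[0,0,-5.5,0,0,0,0],[0.5,-5,-7,0,0,0,0],[0.5,-12.5,-7,0,0,0,0],[0.5,-14,-7,0,0,0,0],[0.5,-14,-7,0,0,0,0],[0.5,-14,-7,0,0,0,0],[0.5,-14,-7,0,0,0,0]]}

```text
time: 19.0
eef_pos: [0.4361, -0.2884, 0.2297]
tcp_rot: [0.001, 1.0, -0.0, 0.0]
contact_force: [-0.4, 0.9, -0.6]
opening: 0.001
finger_force: 0.0
```

```bash
python3 - <<'E'
from h import *
t=cam('top')['pixels'][165:245,250:320]; s=cam('side')['pixels'][130:260,190:310]
f=lambda a:cv2.resize(cv2.cvtColor(a,cv2.COLOR_RGB2BGR),(390,440),interpolation=cv2.INTER_NEAREST)
cv2.imwrite('pics/end.png',np.hstack([f(t),f(s)]))
E
```

```text
(no output)
```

View pics/end.png

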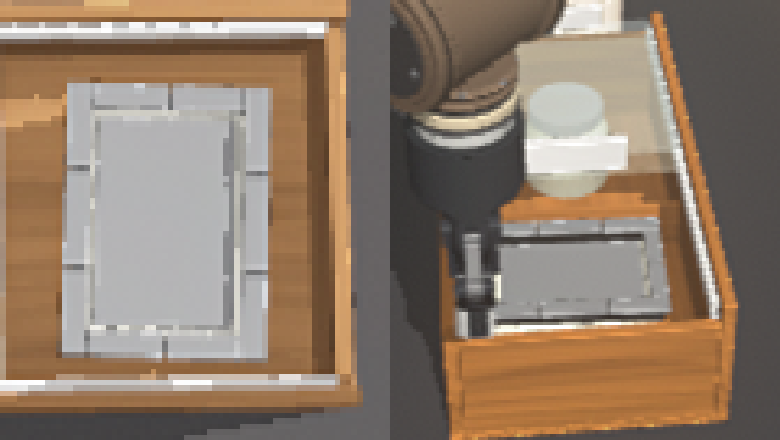

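The tub stands level in its compartment (left panel, rim x 65–270, y 83–358), its rim is even, the cover is open and the arm is clear. I'm handing the job in.

```bash
python3 -c "
from plant import ctrl
print(ctrl.sign_off())"
```

```text
the job is handed in; nothing more can be done
None
```

I slid the right cover fully open, pressed all six rim sections to their firm stop with measured forces no higher than about 25 N, and handed the job in at about 19 s; it returned no verdict.

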